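# Bring the salt round on the condiment carousel

### The arm

A 6-joint arm with a two-finger parallel gripper is mounted at the origin on a cart in front of the work surface, level with it; the furniture and walls round the work are solid. World frame = base frame: x ahead of the robot, y to its left, z up, the work surface at z = 0. Lengths are in m, angles in degrees, forces in N, time in s.
With the tool pointing down it reaches from about 0.375 to 0.9 m from the base axis. Payload 3.1 kg.
Tool frame: the origin (TCP) lies at the very end of the fingers, on their centre line; the grasp point (between the pads) lies 19 mm behind it (grasp_offset is the distance from the TCP to the grasp point, in m); z points along the fingers, y is the direction in which the jaws open and shut (so a half turn about z gives the same grasp; the last joint's range is limited). The gripper opens to 87 mm and grips with 3 to 60 N. Pads are 19 mm wide; open, the fingers measure 117 mm over their backs; the gripper's body (75 mm by 190 mm) begins 51 mm behind the grasp point.
Start: joints at [56.35, 30.224, 82.088, -0, 67.689, -10.227], TCP at [0.248, 0.573, 0.223] pointing down, gripper open.
Joint ranges: [-176.69, 176.69], [-43.24, 126.21], [12.49, 139.97], [-82, 262], [0, 151.66], [-163.58, 163.58]. Speed limits (degrees/s): [159.86, 159.86, 180, 180, 180, 180].

### API

Orientations are given as a 3x3 rotation matrix whose columns are the frame's x, y, z axes.
In Python, from rig import * gives the robot as it stands. The module is installed in compiled form; this text tells all that it offers.
- The arm moves only by the tool play_rows, never from a script. Its argument "plan" is a list that holds one entry, the list of rows, each a list of 7 numbers: the shift along the world's x, y, z each as a share of 5 cm, from -1 to 1, then the turn, a rotation vector about the world's x, y, z each as a share of pi rad, from -1 to 1, then the gripper's target within -1 to 1 (fully open at 1, half-way at 0, shut at -1). A call has 1 to 12 rows; each row shifts and turns the commanded pose from where the row before left it; what a row does not reach is not made up. A row lasts 1/10 s, in which the tool goes at most 50 mm and 8.59 degrees, less where a joint would pass 70% of its speed; a pose out of reach is approached as far as the arm can. A call with a number of a shift or a turn outside -1 to 1 is refused whole. A call with a gripper value outside its range is refused whole. The fingers move at their own pace and stop on an object; the grip force is fixed at half the most. Time passes only in rows, so rows that do not move let the fingers close. It gives the time, the measured TCP pose, the force and the opening at its end, in the units of the state.
- read_state(): the state, without advancing time (a new reading comes with each control period).
- capture(name): name is "side" or "top" or "wrist"; returns the picture (384x512x3 uint8, red, green, blue); there is no depth.
- camera_params(name): a dict with "intrinsics" (3x3 intrinsics, pixels), "R" (3x3) and "t" (3): a world point X has camera coordinates R X + t; the wrist camera has in their place "mount" (4x4, takes a point from camera to tool coordinates, whose origin is the TCP and whose axes are the flange's). Camera axes: x right, y down, z forward; pixel columns grow to the right and rows downward; lengths in m; the calibration is good to about 2 mm. A picture is of the moment at which its call begins: read the wrist's pose just before it. camera_params takes no time and is no camera call.
- hand_in(): hands the job in, once; it reports no verdict.
The state is a dict: "time_s": time; "joint_positions": joint angles; "qvel": joint speeds; "tau": joint torques, N m; "position": TCP position; "tcp_rot": TCP orientation; "force": force on the tool from outside, world axes, zero at the start; "moment": the same for the moment, N m; "opening": opening from 0.0 (shut) to 1.0 (fully open).
Only numpy, scipy, OpenCV 4.12 (cv2) and the standard library are available. Lean on these libraries where they do the work, as an engineer would, in place of code of your own. Each camera call takes 0.05 s, during which the arm holds its last target. There are 200 camera calls.

### The job

Turn the condiment carousel by pushing one of its spokes with a fingertip until the salt shaker (clear with grey filling and a light grey dome top) stands at the red arrow, then leave it at rest there. Turn it gently, without spinning it; do not touch, lift or tip the three jars that ride on it, and leave the other things on the table where they are.

Things in the scene. Friction and masses are not known exactly. Their poses are not given: they have to be found in the camera images.
- station: fixed black round foot of the carousel, 192 mm across, 12 mm thick, on the table; origin on the carousel's vertical turning axis at table height. A low black tongue (34 mm wide, 8 mm high plus a 3 mm red arrow on top) runs out along the foot's -x axis to 146 mm from the turning axis; the red arrow on it points at the axis. Place and direction vary; it never moves during the job.
- mark (a point): the place at the arrow where the salt shaker's base centre must come: 55 mm from the turning axis in the direction of the red arrow, 26 mm above the table (height of the plate's top)
- plate: the carousel's turning part: round wood plate and three-spoked wheel in one, the jars riding on it; origin on the turning axis at table height, z up. It turns freely both ways by more than a full turn, with about 0.08 N m of friction, so that it stops where it is left.
- spoke_tip0 (a point): outer end of spoke 1 of 3 of the carousel's wheel, on the spoke's centre line, 150 mm from the turning axis and 80 mm above the table. The spokes are level round steel bars, 12 mm thick, with a black 15 mm thick grip on the part from 98 to 150 mm from the axis, set 120 degrees apart on a central post 97 mm high (34 mm across at the top); each runs midway between two jars. Under the outer part of a spoke there is only the table (or the tongue).
- spoke_tip1 (a point): outer end of spoke 2 of 3 of the carousel's wheel, on the spoke's centre line, 150 mm from the turning axis and 80 mm above the table. The spokes are level round steel bars, 12 mm thick, with a black 15 mm thick grip on the part from 98 to 150 mm from the axis, set 120 degrees apart on a central post 97 mm high (34 mm across at the top); each runs midway between two jars. Under the outer part of a spoke there is only the table (or the tongue).
- spoke_tip2 (a point): outer end of spoke 3 of 3 of the carousel's wheel, on the spoke's centre line, 150 mm from the turning axis and 80 mm above the table. The spokes are level round steel bars, 12 mm thick, with a black 15 mm thick grip on the part from 98 to 150 mm from the axis, set 120 degrees apart on a central post 97 mm high (34 mm across at the top); each runs midway between two jars. Under the outer part of a spoke there is only the table (or the tongue).
- salt_shaker: salt shaker, clear glass with grey dome top, 44 mm across, 90 mm tall, loose; origin at the centre of its base. One of three jars that stand on the carousel's round light wood plate (184 mm across, top 26 mm above the table), each 55 mm from the turning axis, 120 degrees apart, inside a steel lip 62 mm wide inside and 6 mm high. Which jar stands in which place varies.
- jar_pepper: pepper jar with yellow lid, 45 mm across, 100 mm tall (top 126 mm above the table), loose on the carousel; origin at the centre of its base
- amber_jar: amber jar with pink lid, 37 x 46 mm, 74 mm tall, loose on the carousel; origin at the centre of its base
- nail_brush: bystander: green brush, 30 x 85 x 22 mm, loose on the table left of the carousel; origin under its centre
- bottle_cap: bystander: white cap, 42 mm across, 14 mm high, loose on the right of the table; origin under its centre
- tape_blue: bystander: dark roll of tape, 53 mm across, 19 mm high, loose on the right of the table; origin under its centre
Mind the look-alikes: they are no part of the job. What is shaped like the amber_jar but green or turquoise is not meant. What is shaped like the salt_shaker but green is not meant.

How it is judged (in metres and radians):
On the way, in this order (a step that is already met when the one before it is completed fails the run):
1. a fingertip pushes on a spoke and the carousel turns (contact force between the fingers and plate above 0.2 N and distance of spoke_tip0 from where it was at the start of the episode above 0.015 m and (horizontal distance between the grasp point and spoke_tip0 below 0.09 m or horizontal distance between the grasp point and spoke_tip1 below 0.09 m or horizontal distance between the grasp point and spoke_tip2 below 0.09 m)), for 0.05 s.
2. the salt shaker stands at the red arrow (horizontal distance between salt_shaker and mark below 0.014 m), for 0.2 s.
At the end, for the whole second after the job is handed in: the salt shaker's base centre is within 14 mm of the place at the arrow, all three jars stand upright (within 0.15 rad) on the plate, and the carousel is at rest (under 0.05 rad/s) (horizontal distance between salt_shaker and mark below 0.014 m and angle between each of salt_shaker, jar_pepper, amber_jar's own z axis and vertical below 0.15 rad and height (world z) of salt_shaker between 0.022 and 0.034 m and height (world z) of jar_pepper between 0.022 and 0.034 m and height (world z) of amber_jar between 0.022 and 0.034 m and angular speed of plate below 0.05 rad/s); the robot touches nothing.
It fails at once if a jar is touched by the robot (contact force between any of the fingers, the arm and salt_shaker above 0.5 N or contact force between any of the fingers, the arm and jar_pepper above 0.5 N or contact force between any of the fingers, the arm and amber_jar above 0.5 N).
It fails at once if a jar is lifted (more than 12 mm) or tipped (height (world z) of any of salt_shaker, jar_pepper, amber_jar above 0.038 m or angle between any of salt_shaker, jar_pepper, amber_jar's own z axis and vertical above 0.3 rad).
It fails at once if the carousel is spun (faster than 2.5 rad/s) (angular speed of plate above 2.5 rad/s).
It fails at once if a bystander on the table is moved by more than 20 mm (distance of any of nail_brush, bottle_cap, tape_blue from where it was at the start of the episode above 0.02 m).
It also fails if it takes over 51 s, if anything falls off the work surface, if the arm or the gripper's body presses on something with over 40 N, if the wrist force passes 120 N, or if a joint passes its speed limit or range.

## Working session

There is one attempt and no reset: what is moved stays moved. The work goes in short steps, Python scripts to look and compute and a tool call to move; the robot and the scene stay as the last step left them, time stands still between calls to the robot, and variables do not carry over. Pictures are saved under pics/ and viewed, about 8 in all and at most 12, crops included, and the job is handed in when it is done.

Besides the shell and the picture viewer there is one more tool, called after "Emit:" by a JSON object that holds its "op" and its "data", one argument or row to a line. play_rows: Moves the arm, as the interface text tells. Its arguments: {"type":"object","properties":{"plan":{"type":"array"}},"required":["plan"]}

```bash
mkdir -p pics; python3 - <<'E'
from rig import *
import cv2,numpy as np
s=read_state();print(s['time_s'],s['position'],np.round(s['tcp_rot'],3).tolist(),s['opening'])
for n in('top','side'):
    im=capture(n);cv2.imwrite(f'pics/{n}0.png',im[:,:,::-1]);p=camera_params(n);print(n,{k:np.round(v,4).tolist() for k,v in p.items()})
E
```

```text
0.0 [0.24804158 0.57288689 0.22159368] [[-0.918, 0.398, -0.001], [0.398, 0.918, -0.002], [0.0, -0.002, -1.0]] 1.0031870483819303
top {'intrinsics': [[457.5073, 0.0, 261.7095], [0.0, 457.5073, 200.2271], [0.0, 0.0, 1.0]], 'R': [[-0.0036, -0.9998, 0.0175], [-0.9862, 0.0006, -0.1656], [0.1656, -0.0179, -0.986]], 't': [0.048, 0.5527, 1.4148]}
side {'intrinsics': [[435.7768, 0.0, 253.434], [0.0, 435.7768, 189.0837], [0.0, 0.0, 1.0]], 'R': [[0.982, -0.1886, -0.0132], [-0.1077, -0.5008, -0.8588], [0.1554, 0.8448, -0.5121]], 't': [-0.4972, 0.1522, 1.262]}
```

View pics/top0.png

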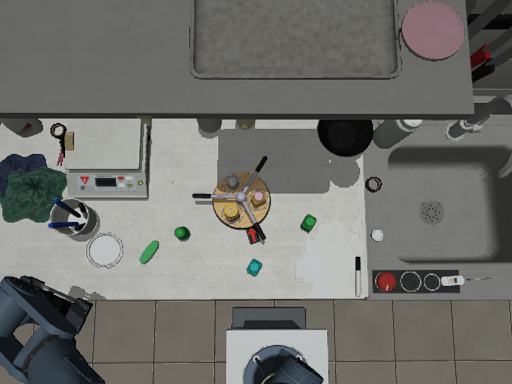

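View pics/side0.png

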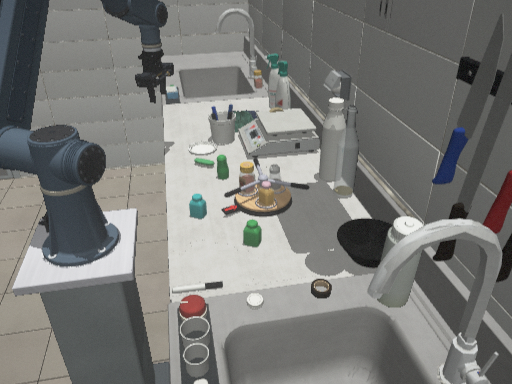

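Top view: carousel centre is at about (241,197). The grey candidate for the salt shaker is at (233,182), yellow pepper at (231,213), pink/amber at (258,198). The spokes end near (195,196), (265,158) and (258,240), and the red arrow is near (253,237). The look-alikes are green at (182,233), green at (309,222) and turquoise at (255,267), all off the carousel. Next I'll take a close crop and some measurements.

```bash
cat > h.py <<'E'
import numpy as np,cv2
from rig import *
def ray(n,uv,z):
    p=camera_params(n);R=np.array(p['R']);t=np.array(p['t']);K=np.array(p['intrinsics'])
    c=-R.T@t;d=R.T@np.linalg.solve(K,[uv[0],uv[1],1.]);return c+d*(z-c[2])/d[2]
def proj(n,X):
    p=camera_params(n);q=np.array(p['intrinsics'])@(np.array(p['R'])@X+np.array(p['t']));return q[:2]/q[2]
E
python3 - <<'E'
from h import *
im=cv2.imread('pics/top0.png');c=im[145:255,180:300]
a=cv2.resize(c,None,fx=6,fy=5.4,interpolation=cv2.INTER_CUBIC)
a=cv2.resize(c,None,fx=5,fy=5,interpolation=cv2.INTER_CUBIC)
cv2.imwrite('pics/crop0.png',a)
hsv=cv2.cvtColor(im,cv2.COLOR_BGR2HSV);H,S,V=cv2.split(hsv)
sub=np.zeros_like(H);sub[145:255,180:300]=1
red=((H<6)|(H>174))&(S>150)&(V>90)&(sub>0);y,x=np.nonzero(red);print('red',len(x),x.mean(),y.mean(),ray('top',(x.mean(),y.mean()),.011))
w=((H>8)&(H<25)&(S>60)&(V>90)&(sub>0)).astype(np.uint8)
cs=max(cv2.findContours(w,0,1)[0],key=cv2.contourArea);h=cv2.convexHull(cs)
P=np.array([ray('top',q[0],.026)[:2] for q in h]);e=cv2.minEnclosingCircle(P.astype(np.float32));print('plate',e,cv2.fitEllipse((P*1000).astype(np.float32)))
E
```

```text
red 61 252.0655737704918 233.8360655737705 [0.44859348 0.077736   0.011     ]
plate ((0.5195136666297913, 0.14090566337108612), 0.07692476361989975) ((519.3319091796875, 143.0375213623047), (81.11402130126953, 149.73291015625), 139.76583862304688)
```

View pics/crop0.png

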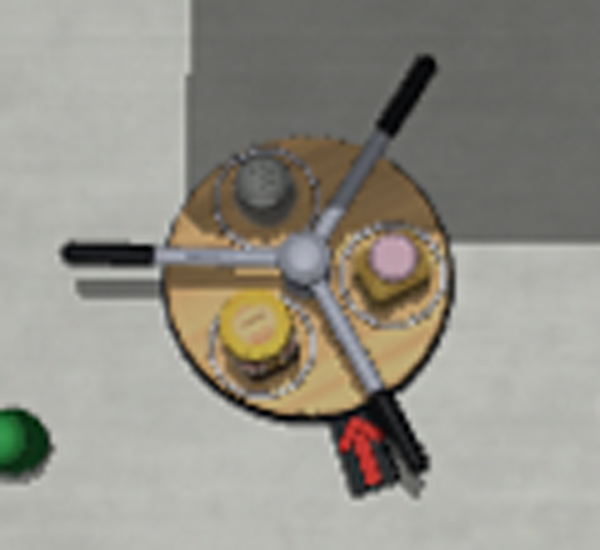

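The crop confirms the salt shaker: grey dome at crop (265,185), in the upper-left ring. Pepper is lower left and amber/pink is on the right. The arrow runs from (372,488) to (357,418). The spoke tips are at (62,253), (430,60) and (422,465).

```bash
python3 - <<'E'
from h import *
f=lambda u,v,z:ray('top',(180+(u+.5)/5-.5,145+(v+.5)/5-.5),z)[:2]
C=f(305,257,.097);C2=f(308,277,.026);print('axis',C,C2)
C=(C+C2)/2
def pol(n,p,c=C): d=p-c;print(n,p.round(4),'r',np.hypot(*d).round(4),'ang',np.degrees(np.arctan2(d[1],d[0])).round(1))
for n,u,v,z in[('tipL',62,253,.08),('tipTR',433,60,.08),('tipB',423,467,.08),('salt ring',267,197,.032),('salt top',265,183,.112),('pepper ring',263,345,.032),('pepper top',258,323,.126),('amber ring',394,275,.032),('arrow base',372,488,.011),('arrow tip',357,418,.011),('tongue end',372,495,.008)]:pol(n,f(u,v,z))
for n,uv,z in[('green1',(182,236),0),('turq',(255,272),0),('green2',(309,226),0),('brush',(149,252),.01),('cap',(377,236),.01),('tape',(373,184),.01)]:print(n,ray('top',uv,z)[:2])
E
```

```text
axis [0.55738729 0.11275649] [0.55684913 0.11280064]
tipL [0.563  0.2645] r 0.1518 ang 87.8
tipTR [0.6871 0.0327] r 0.1527 ang -31.6
tipB [0.4293 0.0402] r 0.147 ang -150.4
salt ring [0.6084 0.1394] r 0.0578 ang 27.4
salt top [0.6008 0.137 ] r 0.0499 ang 29.0
pepper ring [0.5117 0.1413] r 0.0536 ang 147.9
pepper top [0.512  0.1399] r 0.0526 ang 148.9
amber ring [0.5571 0.0572] r 0.0555 ang -90.0
arrow base [0.4216 0.0715] r 0.1416 ang -163.1
arrow tip [0.4669 0.0812] r 0.0956 ang -160.7
tongue end [0.4173 0.0715] r 0.1457 ang -163.6
green1 [0.44304141 0.3047901 ]
turq [0.32696962 0.06837349]
green2 [ 0.47490847 -0.10827755]
brush [0.3911778 0.4071189]
cap [ 0.44086176 -0.32735054]
tape [ 0.61288963 -0.32190025]
```

The axis is at (0.557, 0.113) and the radii check out (tips 147–153 mm, rings 54–58 mm). Salt is at about +28° and the arrow at about -163°, so I'll turn counter-clockwise by about 169°. I'll push the left spoke (88°) round the robot's side with closed fingers. First comes the approach, to a point above (0.60, 0.224) behind the spoke.

Emit:
{"op": "play_rows", "data": {
  "plan": [
    [[0.7,-0.7,0,0,0,0,-1],[0.7,-0.7,0,0,0,0,-1],[0.7,-0.7,0,0,0,0,-1],[0.7,-0.7,0,0,0,0,-1],[0.7,-0.7,0,0,0,0,-1],[0.7,-0.7,0,0,0,0,-1],[0.7,-0.7,0,0,0,0,-1],[0.7,-0.7,0,0,0,0,-1],[0.7,-0.7,0,0,0,0,-1],[0.7,-0.7,0,0,0,0,-1],[0,0,0,0,0,0,-1],[0,0,0,0,0,0,-1]]
  ]
}}

```text
time_s: 1.3
position: [0.5986, 0.2222, 0.2217]
tcp_rot: [[-0.916, 0.4, -0.002], [0.4, 0.916, 0.0], [0.002, -0.001, -1.0]]
force: [-1.2, 0.4, 0.1]
opening: 0.031
```

```bash
python3 - <<'E'
from h import *
s=read_state();print(s['position'],s['opening'],np.round(s['tcp_rot'],2).tolist(),np.round(s['joint_positions'],1),s['force'])
for b in[(335,188),(345,193)]:print(ray('side',b,0))
a=capture('side');b=capture('top')
cv2.imwrite('pics/ab.png',np.hstack([cv2.resize(a[50:300,100:400],(480,400)),cv2.resize(b[100:270,140:280],(320,400))])[:,:,::-1])
E
```

```text
[0.59862926 0.22221889 0.22169299] 0.0311722639615834 [[-0.92, 0.4, -0.0], [0.4, 0.92, 0.0], [0.0, -0.0, -1.0]] [ 10.3  31.4  80.    0.   68.7 -56.1] [-1.1755255   0.43521847  0.10745452]
[0.81888979 0.13517624 0.        ]
[0.84036816 0.09663566 0.        ]
```

View pics/ab.png

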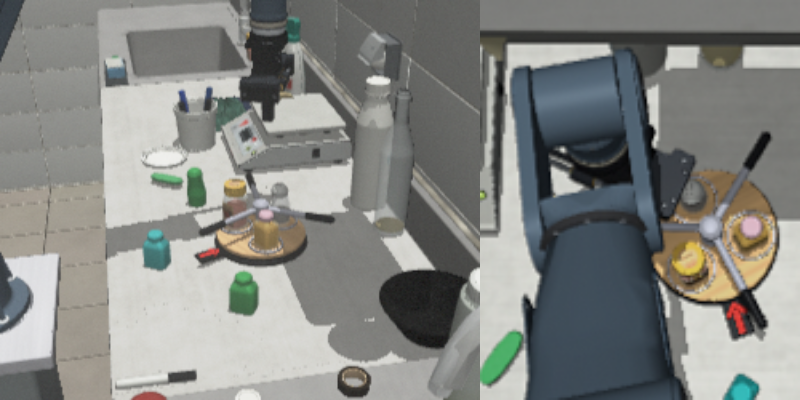

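Side view: the gripper hangs clear, above and behind the left spoke, and the bottles at x≈0.82 are far away. I'll descend and get the arc increments.

Emit:
{"op": "play_rows", "data": {
  "plan": [
    [[0,0,-0.75,0,0,0,-1],[0,0,-0.75,0,0,0,-1],[0,0,-0.75,0,0,0,-1],[0,0,-0.6,0,0,0,-1],[0,0,-0.2,0,0,0,-1],[0,0,0,0,0,0,-1]]
  ]
}}

```text
time_s: 2.0
position: [0.5964, 0.2245, 0.0687]
tcp_rot: [[-0.918, 0.396, -0.004], [0.396, 0.918, -0.001], [0.003, -0.002, -1.0]]
force: [0.3, 0.2, 0.2]
opening: 0.007
```

```bash
python3 - <<'E'
from h import *
s=read_state();p=s['position'];print(p,s['force'])
C=np.array([.557,.1127]);d=p[:2]-C;f0=np.degrees(np.arctan2(d[1],d[0]));print(f0,np.hypot(*d))
a=[f0]+[f0+x for x in(2,5,8)]+list(np.arange(f0+13,228,5))
P=np.array([C+.12*np.array([np.cos(np.radians(t)),np.sin(np.radians(t))]) for t in a]);P[0]=p[:2]
for t,x in zip(a[1:],np.diff(P,axis=0)/.05):print(round(t),x.round(2))
E
```

```text
[0.59639381 0.22450526 0.06872412] [0.28938619 0.21467469 0.23488121]
70.59044438444722 0.11854234927766967
73 [-0.07  0.05]
76 [-0.12  0.03]
79 [-0.12  0.03]
84 [-0.21  0.03]
89 [-0.21  0.01]
94 [-0.21 -0.  ]
99 [-0.21 -0.02]
104 [-0.21 -0.04]
109 [-0.2  -0.06]
114 [-0.2  -0.08]
119 [-0.19 -0.09]
124 [-0.18 -0.11]
129 [-0.17 -0.12]
134 [-0.16 -0.14]
139 [-0.15 -0.15]
144 [-0.13 -0.16]
149 [-0.12 -0.17]
154 [-0.1  -0.18]
159 [-0.08 -0.19]
164 [-0.07 -0.2 ]
169 [-0.05 -0.2 ]
174 [-0.03 -0.21]
179 [-0.01 -0.21]
184 [ 0.   -0.21]
189 [ 0.02 -0.21]
194 [ 0.04 -0.21]
199 [ 0.06 -0.2 ]
204 [ 0.08 -0.2 ]
209 [ 0.09 -0.19]
214 [ 0.11 -0.18]
219 [ 0.12 -0.17]
224 [ 0.14 -0.16]
```

Emit:
{"op": "play_rows", "data": {
  "plan": [
    [[-0.07,0.05,0,0,0,0,-1],[-0.12,0.03,0,0,0,0,-1],[-0.12,0.03,0,0,0,0,-1],[-0.21,0.03,0,0,0,0,-1],[-0.21,0.01,0,0,0,0,-1],[-0.21,0,0,0,0,0,-1],[-0.21,-0.02,0,0,0,0,-1],[-0.21,-0.04,0,0,0,0,-1],[-0.2,-0.06,0,0,0,0,-1]]
  ]
}}

```text
time_s: 2.9
position: [0.5193, 0.2249, 0.07]
tcp_rot: [[-0.918, 0.397, -0.0], [0.397, 0.918, 0.0], [0.0, -0.0, -1.0]]
force: [1.0, 0.5, 0.3]
opening: 0.004
```

```bash
python3 - <<'E'
from h import *
s=read_state();print(s['position'],s['force'])
b=capture('top');cv2.imwrite('pics/t2.png',cv2.resize(b[140:260,170:310],None,fx=4,fy=4)[:,:,::-1])
E
```

```text
[0.51934215 0.22486382 0.07001616] [0.97789596 0.45370864 0.33638117]
```

View pics/t2.png

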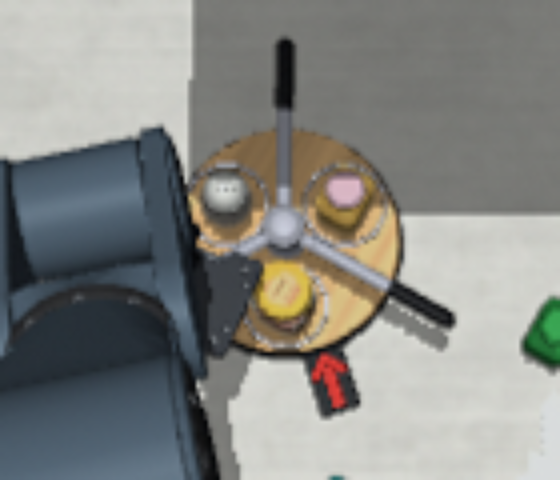

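The carousel has turned about 31° and the jars are upright. The far spoke is now at 0°, so the pushed spoke is at 120° with the finger at 109°. The gripper body stays about 13 mm above the pepper lid, so I'll continue the arc.

Emit:
{"op": "play_rows", "data": {
  "plan": [
    [[-0.2,-0.08,0,0,0,0,-1],[-0.19,-0.09,0,0,0,0,-1],[-0.18,-0.11,0,0,0,0,-1],[-0.17,-0.12,0,0,0,0,-1],[-0.16,-0.14,0,0,0,0,-1],[-0.15,-0.15,0,0,0,0,-1],[-0.13,-0.16,0,0,0,0,-1],[-0.12,-0.17,0,0,0,0,-1],[-0.1,-0.18,0,0,0,0,-1],[-0.08,-0.19,0,0,0,0,-1],[-0.07,-0.2,0,0,0,0,-1],[-0.05,-0.2,0,0,0,0,-1]]
  ]
}}

```text
time_s: 4.15
position: [0.44, 0.1347, 0.07]
tcp_rot: [[-0.918, 0.398, -0.0], [0.398, 0.918, 0.0], [0.0, -0.0, -1.0]]
force: [0.8, 0.3, -0.2]
opening: 0.005
```

Emit:
{"op": "play_rows", "data": {
  "plan": [
    [[-0.03,-0.21,0,0,0,0,-1],[-0.01,-0.21,0,0,0,0,-1],[0,-0.21,0,0,0,0,-1],[0.02,-0.21,0,0,0,0,-1],[0.04,-0.21,0,0,0,0,-1],[0.06,-0.2,0,0,0,0,-1],[0.08,-0.2,0,0,0,0,-1],[0.09,-0.19,0,0,0,0,-1],[0.11,-0.18,0,0,0,0,-1]]
  ]
}}

```text
time_s: 5.05
position: [0.4586, 0.0437, 0.07]
tcp_rot: [[-0.918, 0.398, -0.001], [0.398, 0.918, 0.0], [0.0, -0.0, -1.0]]
force: [-0.3, 1.4, 0.3]
opening: 0.01
```

```bash
python3 - <<'E'
from h import *
s=read_state();p=s['position'];print(p,s['force'],np.round(s['joint_positions'],1))
d=p[:2]-[.557,.1127];print(np.degrees(np.arctan2(d[1],d[0]))%360,np.hypot(*d))
b=capture('top');cv2.imwrite('pics/t3.png',cv2.resize(b[140:260,170:310],None,fx=5,fy=5,interpolation=cv2.INTER_CUBIC)[:,:,::-1])
E
```

```text
[0.45859994 0.04368725 0.07000231] [-0.30761764  1.39922822  0.29013503] [ -8.5  33.5 112.8  -0.   33.8 -75.1]
215.04384698907842 0.12018873184394582
```

View pics/t3.png

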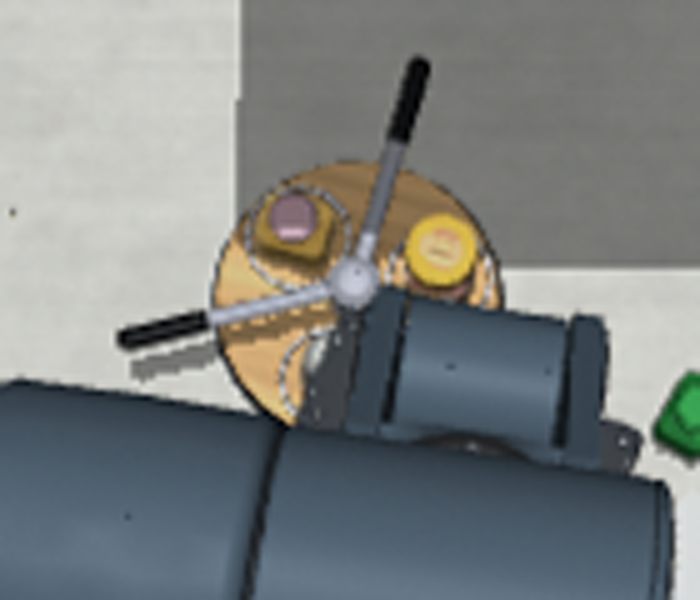

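The jars are fine. The visible spoke tips are at crop (122,337) and (420,62). Now I'll compute the remaining angle and re-measure the arrow direction on the first image.

```bash
python3 - <<'E'
from h import *
f=lambda u,v,z:ray('top',(170+(u+.5)/5-.5,140+(v+.5)/5-.5),z)[:2]
C=np.array([.557,.1127]);A=lambda p:np.degrees(np.arctan2(*(p-C)[::-1]))%360
for q in[(120,338),(422,60)]:
    p=f(*q,.08);print(q,p,np.hypot(*(p-C)),A(p))
p=f(353,283,.097);print('post',p)
im=cv2.imread('pics/top0.png');H,S,V=cv2.split(cv2.cvtColor(im,cv2.COLOR_BGR2HSV))
y,x=np.nonzero(((H<8)|(H>172))&(S>120)&(V>70));k=(x>240)&(x<262)&(y>220)&(y<250)
P=np.array([ray('top',q,.011)[:2] for q in zip(x[k],y[k])]);m=P.mean(0);w,v=np.linalg.eigh(np.cov(P.T))
print('arrow mean',m,A(m),'axis dir',np.degrees(np.arctan2(v[1,1],v[0,1])),np.sqrt(w))
for t in(197,):
    for r in (.1,.146):
        for o in(-.017,.017):
            u=np.array([np.cos(np.radians(t)),np.sin(np.radians(t))]);print(t,r,o,(proj('top',[*(C+r*u+o*np.array([-u[1],u[0]])),.008])-[180,145])*5)
E
```

```text
(120, 338) [0.52521548 0.25870004] 0.14941976671006682 102.28177735938469
(422, 60) [0.7033993  0.07134896] 0.15212712832334677 344.2274666251307
post [0.55676223 0.11398528]
arrow mean [0.447935   0.07742902] 197.92090331419985 axis dir -161.19145248536893 [0.00581867 0.01222455]
197 0.1 -0.017 [326.37042991 432.6391463 ]
197 0.1 0.017 [376.58783531 417.24874899]
197 0.146 -0.017 [347.09738862 500.7173822 ]
197 0.146 0.017 [397.52314209 485.15082792]
```

Emit:
{"op": "play_rows", "data": {
  "plan": [
    [[0.13,-0.17,0,0,0,0,-1],[0.14,-0.155,0,0,0,0,-1],[0.155,-0.14,0,0,0,0,-1],[0.165,-0.13,0,0,0,0,-1],[0.175,-0.115,0,0,0,0,-1],[0.14,-0.075,0,0,0,0,-1],[0.09,-0.04,0,0,0,0,-1],[0,0,0,0,0,0,-1]]
  ]
}}

```text
time_s: 5.9
position: [0.5094, 0.0028, 0.0701]
tcp_rot: [[-0.918, 0.398, 0.002], [0.398, 0.918, -0.0], [-0.002, 0.0, -1.0]]
force: [-1.0, -0.2, 0.0]
opening: 0.005
```

```bash
python3 - <<'E'
from h import *
s=read_state();p=s['position'];print(p,s['force'])
d=p[:2]-[.557,.1127];print(np.degrees(np.arctan2(d[1],d[0]))%360,np.hypot(*d))
b=capture('top');cv2.imwrite('pics/t4.png',cv2.resize(b[140:260,170:310],None,fx=5,fy=5,interpolation=cv2.INTER_CUBIC)[:,:,::-1])
E
```

```text
[0.50935826 0.0028168  0.07010522] [-1.03411761 -0.23283528  0.02209122]
246.56003237758074 0.11976666135275145
```

View pics/t4.png

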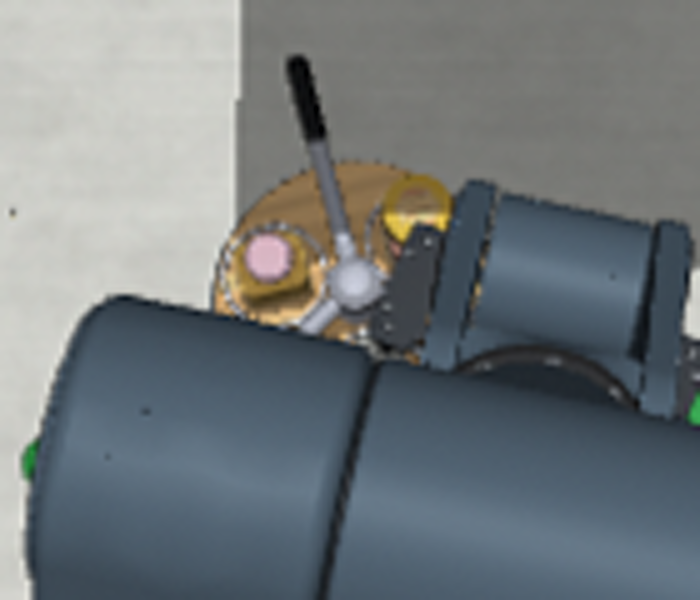

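The far spoke tip is at crop (297,58), so that spoke is at about 13.3° against a target of 17.5°. I'll push about 4° more, back off from the spoke, lift and swing away to look.

Emit:
{"op": "play_rows", "data": {
  "plan": [
    [[0.08,-0.03,0,0,0,0,-1],[0.08,-0.03,0,0,0,0,-1],[0,0,0,0,0,0,-1],[-0.15,0.03,0,0,0,0,-1],[-0.15,0.03,0,0,0,0,-1],[0,0,0.5,0,0,0,-1],[0,0,0.8,0,0,0,-1],[0,0,0.9,0,0,0,-1],[0,0,0.8,0,0,0,-1]]
  ]
}}

```text
time_s: 6.85
position: [0.4999, 0.0035, 0.2216]
tcp_rot: [[-0.918, 0.397, -0.001], [0.397, 0.918, 0.0], [0.001, -0.0, -1.0]]
force: [1.5, 0.3, -0.9]
opening: 0.004
```

Emit:
{"op": "play_rows", "data": {
  "plan": [
    [[0,-0.8,0,0,0,0,-1],[0,-0.8,0,0,0,0,-1],[0,-0.8,0,0,0,0,-1],[0,-0.8,0,0,0,0,-1],[0,-0.8,0,0,0,0,-1],[0,-0.8,0,0,0,0,-1],[0,-0.8,0,0,0,0,-1],[0,-0.8,0,0,0,0,-1],[0,0,0,0,0,0,-1],[0,0,0,0,0,0,-1]]
  ]
}}

```text
time_s: 7.85
position: [0.5, -0.3167, 0.2194]
tcp_rot: [[-0.917, 0.399, -0.001], [0.399, 0.917, 0.002], [0.002, 0.001, -1.0]]
force: [-0.5, 0.4, -0.7]
opening: 0.007
```

```bash
python3 - <<'E'
from h import *
s=read_state();print(s['position'],s['force'])
b=capture('top');cv2.imwrite('pics/top5.png',b[:,:,::-1]);cv2.imwrite('pics/t5.png',cv2.resize(b[145:255,180:300],None,fx=5,fy=5,interpolation=cv2.INTER_CUBIC)[:,:,::-1])
E
```

```text
[ 0.49997868 -0.31667588  0.21938346] [-0.4553475   0.39471027 -0.73065239]
```

View pics/t5.png

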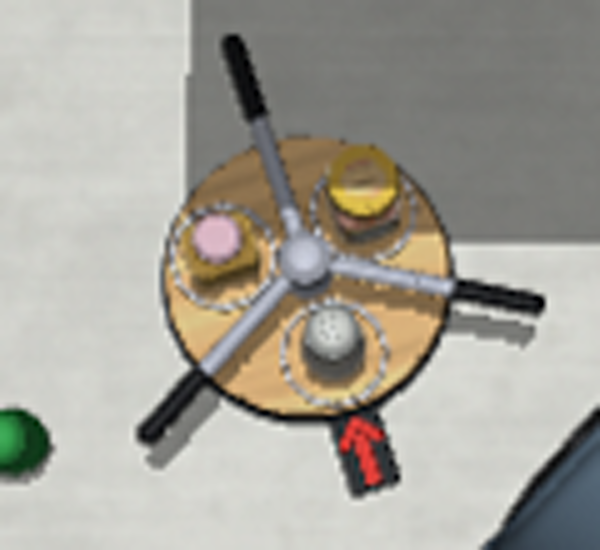

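The salt shaker now stands at the arrow, with its dome at crop (333,335) and the ring centred near (333,352). All three jars are upright. A numeric check follows.

```bash
python3 - <<'E'
from h import *
f=lambda u,v,z:ray('top',(180+(u+.5)/5-.5,145+(v+.5)/5-.5),z)[:2]
C=np.array([.557,.1127]);u=np.radians(197.5);M=C+.055*np.array([np.cos(u),np.sin(u)]);print('mark',M)
for n,q,z in[('tip',(232,38),.08),('tip',(541,303),.08),('tip',(143,436),.08),('ring',(333,353),.032),('dome',(333,332),.114),('base',(334,358),.04)]:
    p=f(*q,z);d=p-C;print(n,p,np.hypot(*d),np.degrees(np.arctan2(d[1],d[0]))%120,'to mark',np.hypot(*(p-M)))
E
```

```text
mark [0.50454557 0.09616118]
tip [0.70132259 0.16002735] 0.15188445392477312 18.15574071017831 to mark 0.2068818094755995
tip [ 0.53124139 -0.03373319] 0.14868148982268928 20.023342372718233 to mark 0.13260925432813017
tip [0.44868871 0.21232472] 0.14716120466694788 17.392150473937363 to mark 0.12889513791127263
ring [0.50645839 0.09644389] 0.05309157948517899 77.8297723725214 to mark 0.001933597919755907
dome [0.5082524  0.09514362] 0.05181268954101689 79.80641955830558 to mark 0.003843965657147559
base [0.50217078 0.09567151] 0.05741265619742219 77.25340055482422 to mark 0.002424748143296964
```

Everything agrees to within 4 mm (limit 14 mm), so I'm handing in.

```bash
python3 -c "
from rig import *
s=read_state();print(s['time_s'],s['qvel']);print(hand_in())"
```

```text
7.9 [ 1.33808860e+00 -4.90727603e-01  5.68254233e-01 -2.66198184e-02
 -1.78129959e-04 -8.42599041e-02]
the job is handed in; nothing more can be done
None
```

I turned the carousel about 170° counter-clockwise by pushing one spoke with the closed fingertips, at roughly 0.9 rad/s. Then I backed off, lifted, swung the arm clear and handed in at about 7.9 s; no verdict is reported.

**Last checks, from the final top view:**
- **Salt shaker:** it is 2–4 mm from the mark, measured three ways (ring, dome and base); the limit is 14 mm.
- **Spokes:** two of the three tip readings (18.2° and 17.4°) are within 1° of the 17.5° target. The third reads 20.0°, which I put down to pixel reading error. Even taken at face value that is only about 2.4 mm at the shaker.
- **Jars:** all three stand upright on the plate.
- **Robot:** the arm is clear of everything.

**Not checked:** I had only the one final picture, so I did not directly measure that the carousel was at rest. I also did not re-measure the nail brush, bottle cap and tape afterwards; the arm passed well above table height on every move, and it felt no contact worth noting.

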